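# Seat the dicing disc on the vegetable cutter

### The job

Push the dicing disc of the vegetable cutter round by one of its lugs with a fingertip until the notch in its rim is over the locating pin, then press down on its hub until the disc is fully home on its seat. Do not lift the disc, and leave the other things on the table where they are.

Things in the scene. Friction and masses are not known exactly. Their poses are not given: they have to be found in the camera images.
- cutter: fixed base of a vegetable cutter: white round housing 250 mm across, deck 80 mm high, steel outlet chute on its -y side. Origin on its vertical axis at table height, z up; +x points from the axis to the locating pin. A spindle on the axis, hidden in the disc's hub, keeps the disc centred
- seat (a point): on the machine's axis, at the level of the seat (83 mm above the table) where the disc's underside must end up. At the start the disc lies 12 mm above it on a stiff rubber seal ring; with the notch over the pin, some 4 to 10 N on the hub pushes disc and ring down, and they stay down. With the notch elsewhere the pin stops the disc after 2 mm
- pin (a point): top of the fixed locating pin, 77 mm from the machine's axis, 93 mm above the table: a steel finger 8 mm wide with a rounded top, its inner end 71 mm from the axis. It points at the axis from a dark steel block (18 x 26 mm, 91 to 109 mm from the axis, top 99 mm above the table), always seen outside the disc's rim
- disc: loose aluminium dicing disc, 170 mm across, 10 mm thick, 0.42 kg: one rim notch, two equal upright lugs, closed round hub. Origin on its axis at its underside, z up, +x through the notch. At the start level and centred, underside 95 mm above the table. A sideways push of 1 to 5 N at a lug turns it either way about the spindle; it stays where left and does not sink by its own weight
- notch (a point): centre of the disc's notch (17 mm wide, 17 mm deep from the rim, right through; 4.5 mm clear of the pin on each side), 77 mm from the disc's axis, at the level of its underside. Seen from above it lies on pin when in line
- lug_a (a point): centre of one upright lug of the disc: a block 24 mm long radially (54 to 78 mm from the axis), 14 mm wide along the rim, standing 30 mm above the disc's top face. The point is 66 mm from the axis, 15 mm above that face. From above, a quarter turn counter-clockwise from the notch
- lug_b (a point): centre of the other lug, the same in size, a quarter turn clockwise from the notch
- hub_top (a point): centre of the flat top of the disc's hub, a round boss 56 mm across that rises 28 mm above the disc's top face (2 mm lower than the lugs); the place to press. 133 mm above the table at the start, 121 mm when the disc is home
- olive_jar: closed glass jar of olives, 68 mm across, 100 mm high; origin at the centre of its underside. Bystander near the machine
- wood_bowl: wooden bowl of olives, 116 mm across, 50 mm high; origin at the centre of its underside. Bystander near the machine
- ramekin: small white ceramic cup, 70 mm across, 42 mm high; origin at the centre of its underside. Bystander near the machine
- spare_disc: spare steel cutting disc lying flat on the table, 144 mm across, 16 mm high, without notch or lugs, not needed; origin at the centre of its underside. Bystander to the left
- spatula: spatula lying on the table to the right, 260 mm long; origin on its underside. Bystander
- pepper_mill: wooden pepper mill, 56 mm across, 148 mm high; origin at the centre of its underside. Bystander to the right

How it is judged:
By the outcome, as a careful person would: the job done as asked, in the order asked, and still so for the second after the job is handed in, with the robot touching nothing.
It also fails if it takes over 51 s, if anything falls off the work surface, if the arm or the gripper's body presses on something with over 40 N, if the wrist force passes 120 N, or if a joint passes its speed limit or range.

### The arm

A 6-joint arm with a two-finger parallel gripper is mounted at the origin on the work surface. World frame = base frame: x ahead of the robot, y to its left, z up, the work surface at z = 0. Lengths are in m, angles in rad, forces in N, time in s.
With the tool pointing down it reaches from about 0.375 to 0.975 m from the base axis. Payload 3.8 kg.
Tool frame: the origin (TCP) lies midway between the tips of the shut fingers; the grasp point (between the pads) lies bot.grasp_offset behind it (bot.grasp_offset is the distance from the TCP to the grasp point, in m); z points along the fingers, y is the direction in which the jaws open and shut (so a half turn about z gives the same grasp; the last joint's range is limited). The gripper opens to 85 mm and grips with 20 to 120 N. Pads are 22 mm wide; open, the fingers measure 114 mm over their backs; the gripper's body (76 mm by 85 mm) begins 54 mm behind the grasp point. The pads swing forward as they close: fully open they stand 13 mm farther back than shut.
Start: joints at [1.259, 0.264, 1.604, -0, 1.274, -0.037], TCP at [0.183, 0.65, 0.231] pointing down, gripper open.
Joint ranges: [-2.63, 2.63], [-0.94, 2.18], [0.31, 2.57], [-1.31, 4.45], [0, 2.66], [-2.55, 2.55]. Speed limits (rad/s): [2.57, 2.57, 3.14, 3.14, 3.14, 3.14].

### API

Orientations are given as a rotation vector (axis times angle).
In Python, from workcell import read_state, viewer, job, bot gives the robot as it stands.
- The arm moves only by the shell command python3 -m crank 'ROWS' [FORCE]. ROWS is text: rows parted by semicolons, each of 7 numbers parted by spaces: the shift along the tool's x, y, z in mm, then the turn, a rotation vector about the tool's x, y, z in rad, then the closure in counts, from 0 (fully open) to 255 (shut). A call has 1 to 20 rows; each row is the pose to reach, as a shift and turn from the pose commanded when the call began, along the tool's axes at that moment; what a row does not reach only later rows make up. A row lasts 1/8 s, in which the tool goes at most 62.5 mm and 10.7 degrees, less where a joint would pass 70% of its speed; a pose out of reach is approached as far as the arm can. A call with a gripper value outside its range is refused whole. The fingers move at their own pace and stop on an object; FORCE is the grip in N (left out, the last holds). Time passes only in rows, so rows that repeat a pose let the fingers close. It gives the time, the measured TCP pose, the force and the opening at its end, in the units of the state.
- read_state(): the state, without advancing time (a new reading comes with each control period).
- viewer.read_camera(name): name is "side" or "top"; returns a dict with "pixels" (400x640x3 uint8, red, green, blue), "vertical_fov" (degrees; the focal length in pixels is half the picture's height over the tangent of half this angle, whatever the lens; pixels are square), "cx", "cy" (the principal point, pixels), "k1" (the pictures are not rectified: a ray, as slopes to the right and down, at radius r is drawn at 1 + k1 r^2 times it, then the intrinsics apply), "view" (4x4, takes a point from world to camera coordinates). Camera axes: x right, y up, looking along -z (the intrinsics and any distortion apply to the point x, -y, -z); pixel columns grow to the right and rows downward; lengths in m; the calibration is good to about 2 mm. A picture is of the moment at which its call begins. There is no depth.
- job.finish_job(): hands the job in, once; it reports no verdict.
The state is a dict: "time": time; "q": joint angles; "joint_vel": joint speeds; "joint_torque": joint torques, N m; "tool_pos": TCP position; "tcp_rot": TCP orientation; "wrist_force": force on the tool from outside, world axes, zero at the start; "torque": the same for the moment, N m; "width": opening from 0.0 (shut) to 1.0 (fully open).
Only numpy, scipy, OpenCV 4.12 (cv2) and the standard library are available. Lean on these libraries where they do the work, as an engineer would, in place of code of your own. Each camera call takes 0.05 s, during which the arm holds its last target.

## Working session

There is one attempt and no reset: what is moved stays moved. The work goes in short steps, Python scripts to look and compute and a shell command to move; the robot and the scene stay as the last step left them, time stands still between calls to the robot, and variables do not carry over. Pictures are saved under pics/ and viewed, and the job is handed in when it is done.

```bash
ls; mkdir -p pics
cat > h.py <<'E'
import numpy as np, cv2
from workcell import read_state, viewer, job, bot
def cam(n,save=None):
    c=viewer.read_camera(n)
    if save: cv2.imwrite('pics/'+save,cv2.cvtColor(c['pixels'],cv2.COLOR_RGB2BGR))
    return c
def K(c):
    h=c['pixels'].shape[0]; f=h/2/np.tan(np.radians(c['vertical_fov'])/2)
    return np.array([[f,0,c['cx']],[0,f,c['cy']],[0,0,1.]]),np.array([c['k1'],0,0,0,0.])
def ext(c):
    V=np.array(c['view']); return np.diag([1,-1,-1.])@V[:3,:3],np.diag([1,-1,-1.])@V[:3,3]
def proj(c,P):
    k,d=K(c);R,t=ext(c)
    return cv2.projectPoints(np.array(P,float).reshape(-1,3),cv2.Rodrigues(R)[0],t,k,d)[0].reshape(-1,2)
def ray(c,uv):
    k,d=K(c);R,t=ext(c)
    x=cv2.undistortPoints(np.array(uv,float).reshape(-1,1,2),k,d).reshape(-1,2)
    D=np.c_[x,np.ones(len(x))]@R
    return -R.T@t,D
def onz(c,uv,z):
    o,D=ray(c,uv); return o+D*((z-o[2])/D[:,2])[:,None]
E
python3 - <<'E'
from h import *
for n in('top','side'):
    c=cam(n,n+'0.png'); print(n,c['vertical_fov'],c['k1'],ray(c,[[320,200]]))
    np.save(n+'0.npy',c,allow_pickle=True)
s=read_state();print({k:s[k] for k in('time','tool_pos','tcp_rot','wrist_force','width')},bot.grasp_offset)
E
```

```text
pics
top 52.139087219833606 -0.06231356992721706 (array([0.36490317, 0.01873115, 1.43360894]), array([[ 0.18687581,  0.00347116, -0.98238103]]))
side 50.59490960667748 -0.006452501700917244 (array([ 0.12590015, -1.19090805,  0.97010539]), array([[ 0.29001609,  0.7885644 , -0.54246059]]))
{'time': 0.1, 'tool_pos': array([0.18298222, 0.64904055, 0.23008574]), 'tcp_rot': array([-0.43023532, -3.1116756 ,  0.00313655]), 'wrist_force': array([-0.52043606, -0.06645512, -0.0375966 ]), 'width': 0.9991210340317129} 0.0187
```

View pics/top0.png

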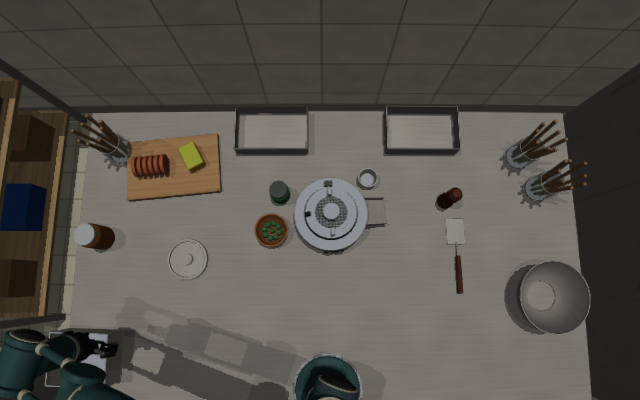

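View pics/side0.png

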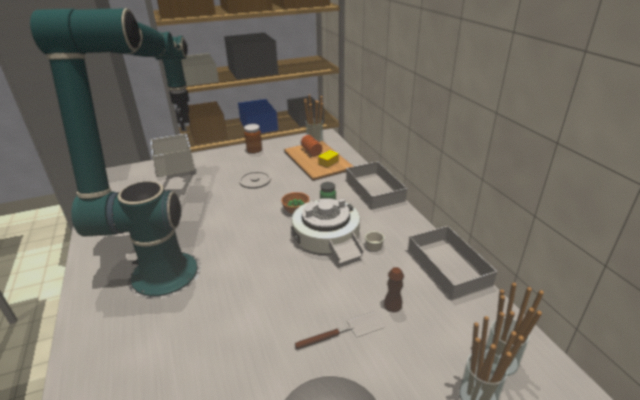

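Run:
```python
import cv2,numpy as np
a=cv2.imread('pics/top0.png')[165:260,245:395]
b=cv2.imread('pics/side0.png')[175:275,275:395]
cv2.imwrite('pics/topz.png',cv2.resize(a,None,fx=5.3,fy=5.3,interpolation=cv2.INTER_CUBIC))
cv2.imwrite('pics/sidez.png',cv2.resize(b,None,fx=6,fy=6,interpolation=cv2.INTER_CUBIC))
```

```text
(no output)
```

View pics/topz.png

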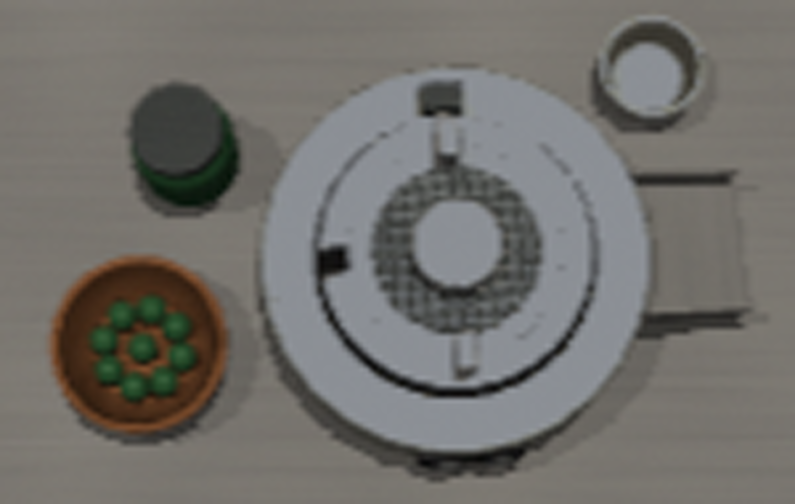

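View pics/sidez.png

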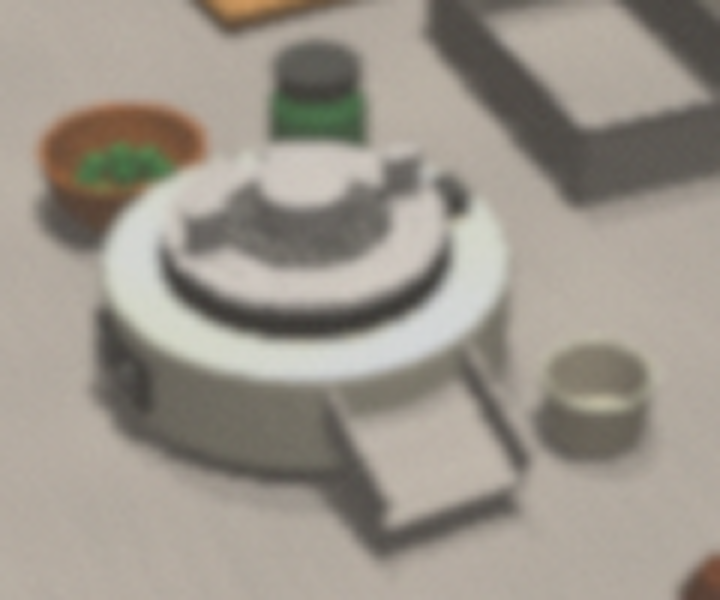

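The top view shows the notch at about (307,214), on the machine's +y side. The pin block is at (328,184), on the +x side. The lugs are at (329,190) and (333,232), and the hub is at (331,211). So the disc needs roughly a quarter turn clockwise, pushing the near lug (lug_a) towards +y.

```bash
cat > meas.py <<'E'
from h import *
import sys
def zoom(c,x0,y0,w,h,s): 
    g=c['pixels'][y0:y0+h,x0:x0+w]
    return cv2.resize(g,None,fx=s,fy=s,interpolation=cv2.INTER_CUBIC)
def blobs(m,x0,y0,s,amin=100):
    n,l,st,ce=cv2.connectedComponentsWithStats(m.astype(np.uint8))
    return [(np.array([x0+(ce[i][0]+.5)/s-.5,y0+(ce[i][1]+.5)/s-.5]),st[i][4]/s/s,l==i) for i in range(1,n) if st[i][4]>amin]
E
python3 - <<'E'
from meas import *
c=np.load('top0.npy',allow_pickle=True).item()
x0,y0,s=285,170,8
g=zoom(c,x0,y0,90,90,s); gray=cv2.cvtColor(g,cv2.COLOR_RGB2GRAY)
print(np.percentile(gray,[1,10,50,90]))
for thr in (40,70,90):
  for p,a,_ in blobs(gray<thr,x0,y0,s,300):
    print(thr,p.round(1),round(a,1),onz(c,[p],.099)[0].round(4), onz(c,[p],.105)[0].round(4))
# housing outline: saturation/brightness
hsv=cv2.cvtColor(g,cv2.COLOR_RGB2HSV)
m=((g[...,2].astype(int)-g[...,0])>3)
for p,a,mm in blobs(m,x0,y0,s,2000): print('blue',p.round(1),a)
cv2.imwrite('pics/m0.png',(m*255).astype(np.uint8)[:600])
print(g[5,5],g[300,600], g[330,370])
E
```

```text
[ 27.  72. 119. 143.]
40 [286.7 195.8] 40.5 [0.6331 0.1343 0.099 ] [0.6319 0.1338 0.105 ]
40 [369.7 198.5] 5.9 [ 0.6238 -0.1418  0.099 ] [ 0.6226 -0.1411  0.105 ]
40 [307.  213.9] 20.0 [0.572  0.0663 0.099 ] [0.5711 0.0661 0.105 ]
40 [329.5 235.7] 44.0 [ 0.4999 -0.0077  0.099 ] [ 0.4993 -0.0076  0.105 ]
40 [333.2 250.9] 37.3 [ 0.4505 -0.0195  0.099 ] [ 0.4501 -0.0193  0.105 ]
70 [368.3 172.3] 48.4 [ 0.7137 -0.1391  0.099 ] [ 0.7121 -0.1384  0.105 ]
70 [363.1 185.9] 48.9 [ 0.6666 -0.1209  0.099 ] [ 0.6653 -0.1203  0.105 ]
70 [327.6 183.6] 35.2 [ 0.6747 -0.0019  0.099 ] [ 0.6733 -0.0018  0.105 ]
70 [286.7 193.7] 73.0 [0.6401 0.1347 0.099 ] [0.6389 0.1342 0.105 ]
70 [328.8 195.4] 10.6 [ 0.6343 -0.0059  0.099 ] [ 0.6331 -0.0058  0.105 ]
70 [369.4 198.4] 19.2 [ 0.624  -0.1408  0.099 ] [ 0.6229 -0.1401  0.105 ]
70 [319.4 206.7] 5.2 [0.5962 0.0255 0.099 ] [0.5952 0.0255 0.105 ]
70 [323.4 228.7] 125.2 [0.523  0.0123 0.099 ] [0.5223 0.0124 0.105 ]
70 [329.3 218.2] 43.3 [ 0.5577 -0.0073  0.099 ] [ 0.5569 -0.0072  0.105 ]
70 [285.4 228.8] 17.4 [0.5225 0.137  0.099 ] [0.5218 0.1364 0.105 ]
70 [3
[... 491 characters left out ...]
5 ]
90 [330.4 212.5] 440.9 [ 0.5768 -0.0111  0.099 ] [ 0.5758 -0.011   0.105 ]
90 [369.2 198.4] 27.4 [ 0.6241 -0.1403  0.099 ] [ 0.623  -0.1396  0.105 ]
90 [324.8 228.2] 166.4 [0.5245 0.0075 0.099 ] [0.5238 0.0076 0.105 ]
90 [293.9 221.9] 5.0 [0.5454 0.1093 0.099 ] [0.5446 0.1089 0.105 ]
90 [285.9 231. ] 50.7 [0.5153 0.1353 0.099 ] [0.5147 0.1347 0.105 ]
90 [369.4 225.9] 46.7 [ 0.5321 -0.1389  0.099 ] [ 0.5314 -0.1382  0.105 ]
90 [321.9 246.5] 275.2 [0.4647 0.0171 0.099 ] [0.4643 0.0171 0.105 ]
90 [332.2 234.9] 5.9 [ 0.5026 -0.0164  0.099 ] [ 0.502  -0.0163  0.105 ]
blue [367.  179.3] 113.578125
blue [330.7 214. ] 3068.5
blue [330.9 210.4] 211.140625
[119 115 109] [139 143 149] [140 143 149]
```

View pics/m0.png

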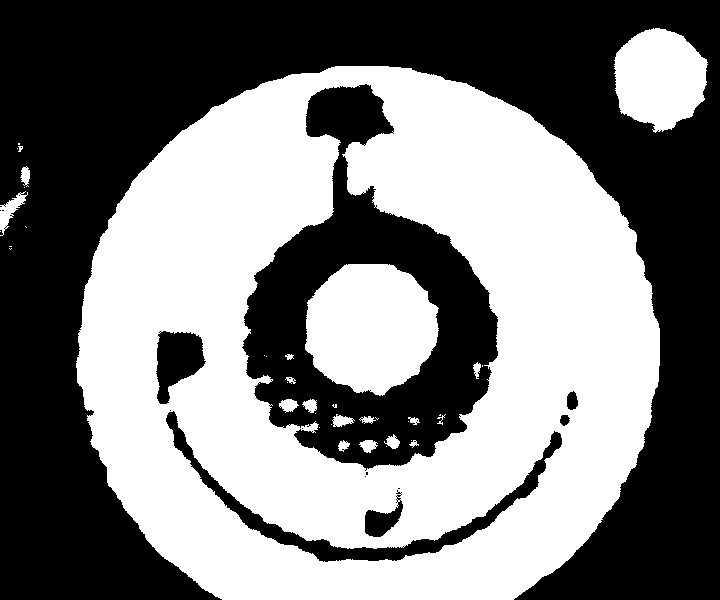

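```bash
cat > meas2.py <<'E'
from meas import *
from scipy.optimize import least_squares
def fitc(P):
    f=lambda v:np.hypot(P[:,0]-v[0],P[:,1]-v[1])-v[2]
    r=least_squares(f,[*P[:,:2].mean(0),.1],loss='soft_l1',f_scale=.002); return r.x,np.abs(r.fun).mean()
def run(c,zd=.095,thr=75):
    x0,y0,s=285,170,8
    g=zoom(c,x0,y0,90,90,s).astype(int); m=(g[...,2]-g[...,0])>3
    B=blobs(m,x0,y0,s,2000); hb=max(B,key=lambda b:b[1])
    hull=cv2.convexHull(cv2.findContours(hb[2].astype(np.uint8),0,1)[0][0]).reshape(-1,2)
    P=onz(c,[x0-.5,y0-.5]+(hull+.5)/s,.080); C,e=fitc(P); print('housing',C.round(4),e.round(4))
    gray=cv2.cvtColor(g.astype(np.uint8),cv2.COLOR_RGB2GRAY)
    for b in B:
        if b is not hb: 
            h=cv2.findContours(b[2].astype(np.uint8),0,1)[0][0].reshape(-1,2)
            print('blob',b[0].round(1),'as hub',*[x.round(4) for x in fitc(onz(c,[x0-.5,y0-.5]+(h+.5)/s,zd+.038))])
    for p,a,_ in blobs(gray<thr,x0,y0,s,300):
        Q=onz(c,[p],.099)[0][:2]; d=Q-C[:2]
        if np.hypot(*d)<.12: print('dark',p.round(1),round(a,1),Q.round(4),'r',np.hypot(*d).round(4),'ang',np.degrees(np.arctan2(d[1],d[0])).round(1))
    return C
E
python3 - <<'E'
from meas2 import *
c=np.load('top0.npy',allow_pickle=True).item()
run(c,thr=50);C=run(c)
# side-view check of hub
cs=np.load('side0.npy',allow_pickle=True).item()
print(proj(cs,[[C[0],C[1],.133]]), 'hub in side approx',275+305/6,175+178/6)
print(onz(cs,[[275+305/6,175+178/6]],.133))
for n,(u,v),z in [('lug_far',(448,142),.135),('lug_near',(468,352),.135)]:
    print(n,onz(c,[[245+u/5.3,165+v/5.3]],z)[0].round(4))
E
```

```text
housing [ 0.5783 -0.0115  0.1218] 0.0004
blob [367.  179.3] as hub [ 0.6812 -0.1302  0.0198] 0.0008
blob [330.9 210.4] as hub [ 0.5781 -0.0117  0.0264] 0.0005
dark [327.9 185.3] 8.2 [ 0.669  -0.0029] r 0.0912 ang 5.4
dark [307.  213.9] 23.5 [0.5719 0.0665] r 0.0783 ang 94.6
dark [324.1 217. ] 5.7 [0.5618 0.0098] r 0.027 ang 127.7
dark [330.9 219.9] 10.0 [ 0.5522 -0.0124] r 0.0261 ang -178.0
dark [328.2 234.5] 62.6 [ 0.5038 -0.0036] r 0.0749 ang 173.9
housing [ 0.5783 -0.0115  0.1218] 0.0004
blob [367.  179.3] as hub [ 0.6812 -0.1302  0.0198] 0.0008
blob [330.9 210.4] as hub [ 0.5781 -0.0117  0.0264] 0.0005
dark [327.6 183.5] 38.7 [ 0.675  -0.0021] r 0.0972 ang 5.6
dark [329.  196.4] 17.1 [ 0.6309 -0.0065] r 0.0528 ang 5.5
dark [340.1 201.6] 5.1 [ 0.6134 -0.0433] r 0.0474 ang -42.1
dark [318.3 207.8] 14.6 [0.5925 0.029 ] r 0.043 ang 70.7
dark [343.7 212.8] 8.5 [ 0.5757 -0.0549] r 0.0434 ang -93.4
dark [324.  228.6] 135.4 [0.5234 0.0104] r 0.0591 ang 158.2
dark [327.6 217.8] 75.0 [ 0.5592 -0.0017] r 0.0215 ang 152.7
dark [339.6 223.2] 5.1 [ 0.541  -0.0411] r 0.0476 ang -141.5
dark [331.3 225.7] 11.8 [ 0.5327 -0.0136] r 0.0456 ang -177.5
dark [322.5 247.2] 224.2 [0.4625 0.0153] r 0.1188 ang 166.9
[[325.01231102 204.94934069]] hub in side approx 325.8333333333333 204.66666666666666
[[ 0.58164074 -0.01098328  0.133     ]]
lug_far [ 0.6391 -0.0076  0.135 ]
lug_near [ 0.51   -0.0191  0.135 ]
```

```bash
cat > plan.py <<'E'
from h import *
from scipy.spatial.transform import Rotation as Rn
C=np.array([.578,-.0115])
def Rdown(yaw):  # tool x at yaw, z down
    a=np.radians(yaw); x=np.array([np.cos(a),np.sin(a),0]); z=np.array([0,0,-1.]); return np.c_[x,np.cross(z,x),z]
def pushpose(th,trail,r=.066): # lug angle th deg
    a=np.radians(th); er=np.array([np.cos(a),np.sin(a)]); t=np.array([np.sin(a),-np.cos(a)])
    return C+r*er-trail*t, th-90
def row(P,yaw,p0=None,R0=None):
    s=read_state()
    p0=np.array(s['tool_pos']) if p0 is None else p0
    R0=Rn.from_rotvec(s['tcp_rot']).as_matrix() if R0 is None else R0
    d=R0.T@(np.array(P)-p0)*1000; rv=Rn.from_matrix(R0.T@Rdown(yaw)).as_rotvec()
    return d.round(1),rv.round(3)
E
python3 - <<'E'
from plan import *
xy,y=pushpose(185.1,.033); print(xy,y)
print(row([*xy,.20],y))
print(row([*xy,.115],y))
E
```

```text
[ 0.5151948  -0.05023638] 95.1
(array([-509.5, -582.8,   31.2]), array([-2.000e-03,  1.000e-03,  1.207e+00]))
(array([-509.5, -582.7,  116.2]), array([-2.000e-03,  1.000e-03,  1.207e+00]))
```

```bash
python3 -m crank '-32 -36 0 0 0 0.075 255;-64 -73 0 0 0 0.15 255;-96 -109 0 0 0 0.225 255;-128 -146 0 0 0 0.3 255;-160 -182 0 0 0 0.375 255;-191 -219 0 0 0 0.45 255;-223 -255 0 0 0 0.53 255;-255 -291 0 0 0 0.6 255;-287 -328 5 0 0 0.68 255;-319 -364 10 0 0 0.75 255;-351 -401 15 0 0 0.83 255;-382 -437 20 0 0 0.9 255;-414 -474 23 0 0 0.98 255;-446 -510 26 0 0 1.05 255;-478 -546 29 0 0 1.13 255;-500 -573 31 0 0 1.207 255;-509 -582 31 0 0 1.207 255;-509 -582 31 0 0 1.207 255;-509 -582 31 0 0 1.207 255' 30
python3 - <<'E'
from plan import *
xy,y=pushpose(185.1,.033)
print(row([*xy,.115],y),read_state()['q'].round(2))
cam('top','top1.png');c=cam('side','side1.png')
for n,bx in(('top',(245,165,150,95)),('side',(265,120,130,110))):
    a=cv2.imread(f'pics/{n}1.png')[bx[1]:bx[1]+bx[3],bx[0]:bx[0]+bx[2]]
    cv2.imwrite(f'pics/{n}1z.png',cv2.resize(a,None,fx=5,fy=5,interpolation=cv2.INTER_CUBIC))
E
```

```text
time: 2.48
tool_pos: [0.5146, -0.0476, 0.2001]
tcp_rot: [-2.118, -2.319, 0.0]
wrist_force: [-0.4, 0.1, 0.4]
width: -0.003
(array([-2.7,  0.4, 85.1]), array([-0.001, -0.001,  0.001])) [-0.14 -0.01  1.97  0.    1.18 -0.23]
```

View pics/side1z.png

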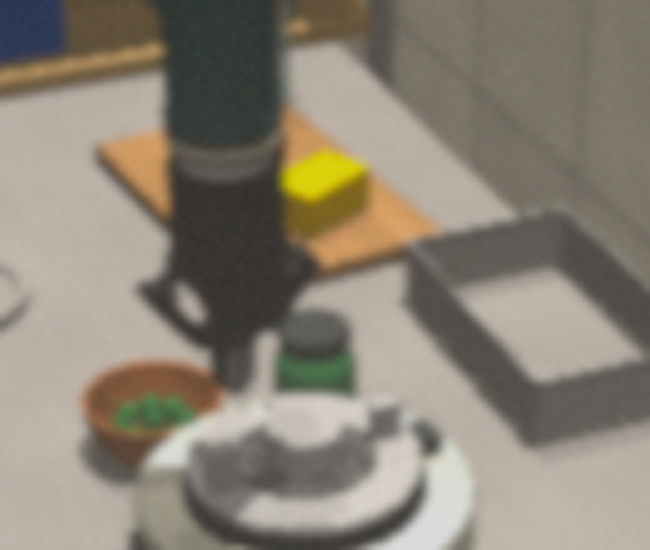

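View pics/top1z.png

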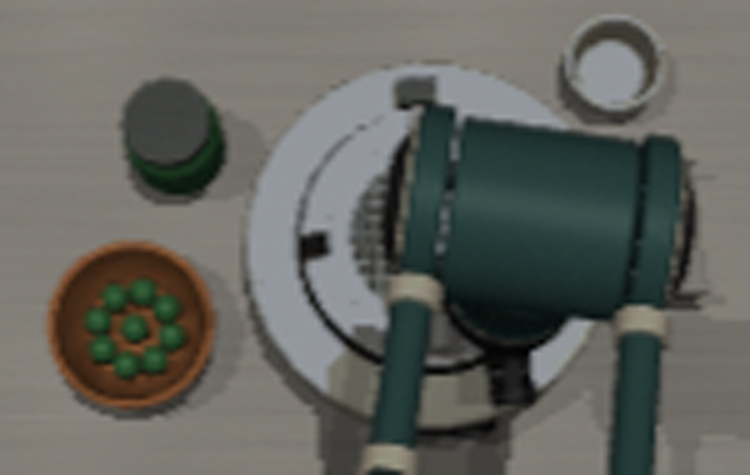

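The side view shows the shut fingertips at about (312,196), above the near deck and clear of everything. In the top view the arm hides the hub. I'm going down beside lug_a.

```bash
python3 -m crank '-3 0 20 0 0 0 255;-3 0 45 0 0 0 255;-3 0 65 0 0 0 255;-3 0 78 0 0 0 255;-3 0 85 0 0 0 255;-3 0 85 0 0 0 255'
python3 - <<'E'
from plan import *
for th in (185.1,180,175,170,165,160,155,150,145,140,135):
    xy,y=pushpose(th,.018); print(th,*row([*xy,.115],y))
E
```

```text
time: 3.32
tool_pos: [0.5153, -0.0513, 0.1152]
tcp_rot: [-2.12, -2.318, 0.0]
wrist_force: [0.8, -0.5, -0.2]
width: -0.004
185.1 [16.1 -0.   0.2] [-0. -0.  0.]
180 [22.1 -1.4  0.2] [-0.    -0.     0.089]
175 [28.  -2.1  0.2] [-0.    -0.     0.177]
170 [33.9 -2.4  0.2] [-0.    -0.     0.264]
165 [39.9 -2.2  0.2] [-0.    -0.     0.351]
160 [45.8 -1.4  0.2] [-0.    -0.     0.438]
155 [51.6 -0.1  0.2] [-0.    -0.     0.526]
150 [57.3  1.7  0.2] [-0.    -0.     0.613]
145 [62.9  3.9  0.2] [-0.  -0.   0.7]
140 [68.2  6.7  0.2] [-0.     0.     0.788]
135 [73.2  9.9  0.2] [-0.     0.     0.875]
```

```bash
python3 -m crank '6 0 0 0 0 0 255;11 0 0 0 0 0 255;14 0 0 0 0 0 255;16 0 0 0 0 0 255;19 -1 0 0 0 0.045 255;22 -1 0 0 0 0.089 255;25 -2 0 0 0 0.133 255;28 -2 0 0 0 0.177 255;31 -2 0 0 0 0.22 255;34 -2 0 0 0 0.264 255;37 -2 0 0 0 0.308 255;40 -2 0 0 0 0.351 255;43 -2 0 0 0 0.395 255;46 -1 0 0 0 0.438 255;49 -1 0 0 0 0.482 255;52 0 0 0 0 0.526 255;54 1 0 0 0 0.57 255;57 2 0 0 0 0.613 255;57 2 0 0 0 0.613 255'
python3 - <<'E'
from plan import *
print(read_state()['wrist_force'].round(2),read_state()['torque'].round(2))
cam('top','top2.png');c=cam('side','side2.png')
for n,bx in(('top',(245,165,150,95)),('side',(265,120,130,110))):
    a=cv2.imread(f'pics/{n}2.png')[bx[1]:bx[1]+bx[3],bx[0]:bx[0]+bx[2]]
    cv2.imwrite(f'pics/{n}2z.png',cv2.resize(a,None,fx=5,fy=5,interpolation=cv2.INTER_CUBIC))
E
```

```text
time: 5.7
tool_pos: [0.5122, 0.0053, 0.1153]
tcp_rot: [2.72, 1.571, -0.001]
wrist_force: [-0.5, 0.0, 1.3]
width: -0.003
[-0.54  0.01  1.28] [-0.13  0.07 -0.  ]
```

View pics/side2z.png

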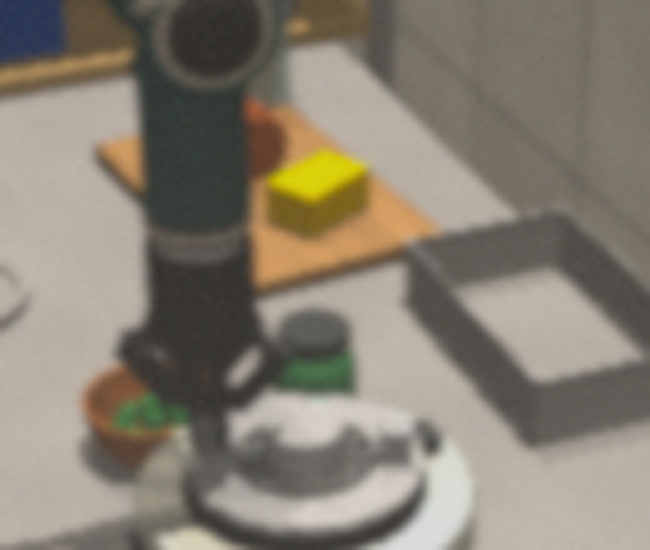

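View pics/top2z.png

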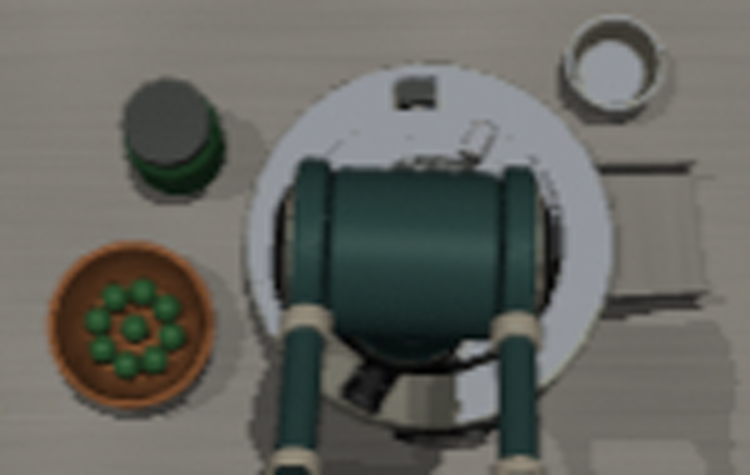

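The disc is turning. In the top view the far lug (lug_b) has moved to about (341,193), and the jar and bowl haven't moved. I'll measure the angle and carry on.

Run:
```python
from plan import *
c=np.load('top0.npy',allow_pickle=True).item()
p=onz(c,[[245+480/5,165+140/5]],.135)[0][:2]-C; print(np.hypot(*p),np.degrees(np.arctan2(p[1],p[0])))
s=read_state()['tool_pos'];d=s[:2]-C;print(np.hypot(*d), np.degrees(np.arctan2(d[1],d[0]))%360)
for th in (150,145,140,135,130,125,120,115,110,105,100,95.5):
    xy,y=pushpose(th,.018); print(th,*row([*xy,.115],y))
```

```text
0.06604822268363418 -30.264655068928807
0.06793988411221188 165.66114313477934
150 [ 0.3 -0.6  0.2] [-0.  0.  0.]
145 [ 6.2 -1.9  0.2] [-0.     0.     0.088]
140 [12.1 -2.7  0.2] [-0.     0.     0.175]
135 [18.  -3.   0.2] [-0.     0.     0.262]
130 [24.  -2.7  0.2] [-0.    0.    0.35]
125 [29.9 -2.   0.2] [-0.     0.     0.437]
120 [35.8 -0.7  0.2] [-0.     0.     0.524]
115 [41.5  1.   0.2] [-0.     0.     0.611]
110 [47.   3.3  0.2] [-0.     0.     0.699]
105 [52.3  6.   0.2] [-0.     0.     0.786]
100 [57.3  9.2  0.2] [-0.     0.     0.873]
95.5 [61.6 12.5  0.2] [-0.     0.     0.952]
```

```bash
python3 -m crank '3 -1 0 0 0 0.045 255;6 -2 0 0 0 0.088 255;9 -2 0 0 0 0.13 255;12 -3 0 0 0 0.175 255;15 -3 0 0 0 0.22 255;18 -3 0 0 0 0.262 255;21 -3 0 0 0 0.306 255;24 -3 0 0 0 0.35 255;27 -2 0 0 0 0.394 255;30 -2 0 0 0 0.437 255;33 -1 0 0 0 0.48 255;36 -1 0 0 0 0.524 255;39 0 0 0 0 0.568 255;41.5 1 0 0 0 0.611 255;44 2 0 0 0 0.655 255;47 3 0 0 0 0.699 255;50 5 0 0 0 0.742 255;52 6 0 0 0 0.786 255;52 6 0 0 0 0.786 255'
python3 - <<'E'
from plan import *
c=cam('top','top3.png');cs=cam('side','side3.png')
np.save('top3.npy',c,allow_pickle=True)
for n,bx in(('top',(265,165,120,90)),('side',(275,170,120,90))):
    a=cv2.imread(f'pics/{n}3.png')[bx[1]:bx[1]+bx[3],bx[0]:bx[0]+bx[2]]
    cv2.imwrite(f'pics/{n}3z.png',cv2.resize(a,None,fx=6,fy=6,interpolation=cv2.INTER_CUBIC))
E
```

```text
time: 8.18
tool_pos: [0.5433, 0.0475, 0.1151]
tcp_rot: [-3.114, -0.41, 0.001]
wrist_force: [-0.9, 1.3, 1.0]
width: -0.002
```

View pics/side3z.png

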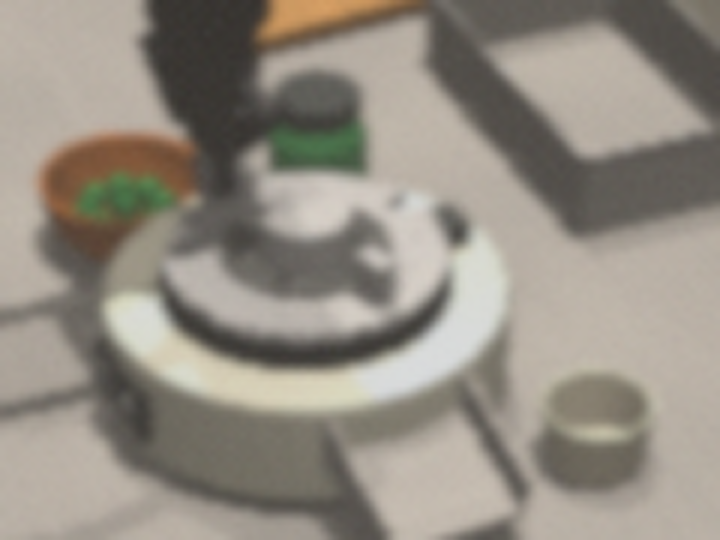

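View pics/top3z.png

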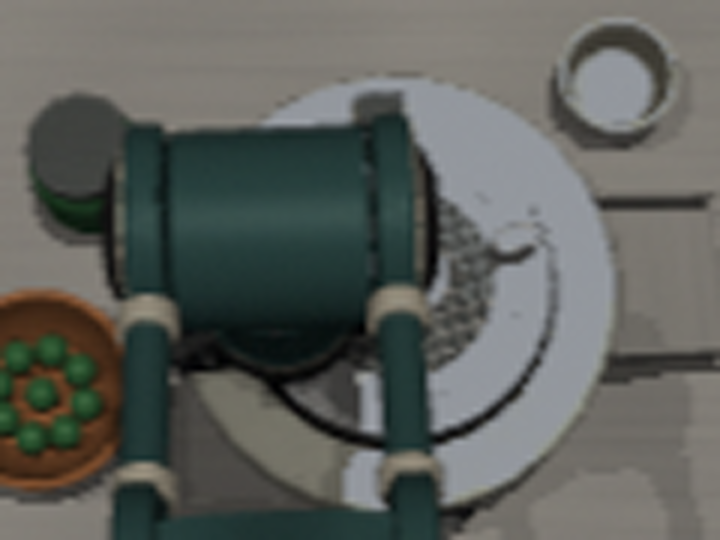

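Run:
```python
from plan import *
for th in (105,102,99,97,96):
    xy,y=pushpose(th,.018); print(th,*row([*xy,.115],y))
xy,y=pushpose(96,.033);print(row([*xy,.115],y));print(row([*xy,.2],y))
print(row([.45,.15,.25],y))
```

```text
105 [ 0.2 -0.1  0.1] [-0.  0.  0.]
102 [ 3.7 -1.   0.1] [-0.     0.     0.052]
99 [ 7.2 -1.6  0.1] [-0.     0.     0.105]
97 [ 9.6 -2.   0.1] [-0.    0.    0.14]
96 [10.8 -2.1  0.1] [-0.     0.     0.157]
(array([-4.1, -4.5,  0.1]), array([-0.   ,  0.   ,  0.157]))
(array([ -4.1,  -4.5, -84.9]), array([-0.   ,  0.   ,  0.157]))
(array([ -63.7, -123.3, -134.8]), array([-0.   ,  0.   ,  0.157]))
```

```bash
python3 -m crank '2 -0.5 0 0 0 0.026 255;4 -1 0 0 0 0.052 255;5.5 -1.3 0 0 0 0.08 255;7 -1.6 0 0 0 0.105 255;8.5 -1.8 0 0 0 0.122 255;9.6 -2 0 0 0 0.14 255;10.8 -2.1 0 0 0 0.157 255;10.8 -2.1 0 0 0 0.157 255;6 -3 0 0 0 0.157 255;-4 -4.5 0 0 0 0.157 255;-4 -4.5 -10 0 0 0.157 255;-4 -4.5 -40 0 0 0.157 255;-4 -4.5 -85 0 0 0.157 255;-20 -40 -115 0 0 0.157 255;-40 -90 -125 0 0 0.157 255;-60 -140 -130 0 0 0.157 255;-75 -190 -130 0 0 0.157 255;-86 -233 -130 0 0 0.157 255;-86 -233 -130 0 0 0.157 255'
python3 - <<'E'
from plan import *
c=cam('top','top4.png');cs=cam('side','side4.png')
np.save('top4.npy',c,allow_pickle=True);np.save('side4.npy',cs,allow_pickle=True)
for n,bx in(('top',(275,165,120,90)),('side',(275,170,120,90))):
    a=cv2.imread(f'pics/{n}4.png')[bx[1]:bx[1]+bx[3],bx[0]:bx[0]+bx[2]]
    cv2.imwrite(f'pics/{n}4z.png',cv2.resize(a,None,fx=6,fy=6,interpolation=cv2.INTER_CUBIC))
E
```

```text
time: 10.65
tool_pos: [0.3991, 0.2525, 0.2464]
tcp_rot: [-3.136, -0.17, -0.002]
wrist_force: [-0.3, -1.0, 0.1]
width: 0.002
```

View pics/side4z.png

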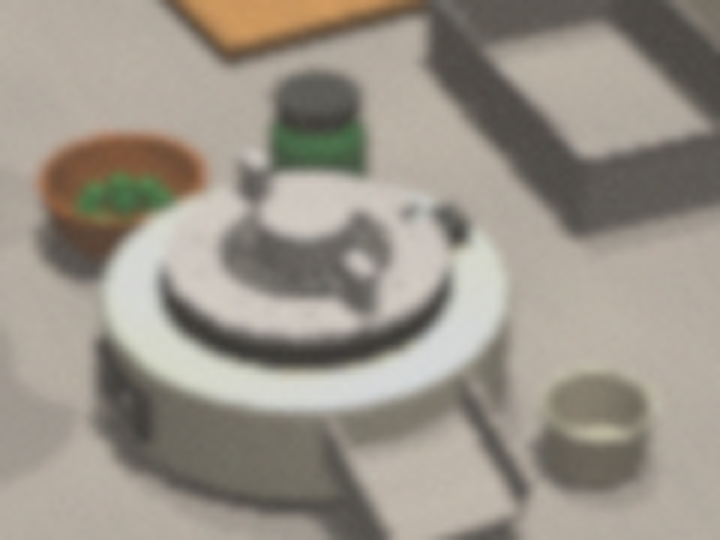

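View pics/top4z.png

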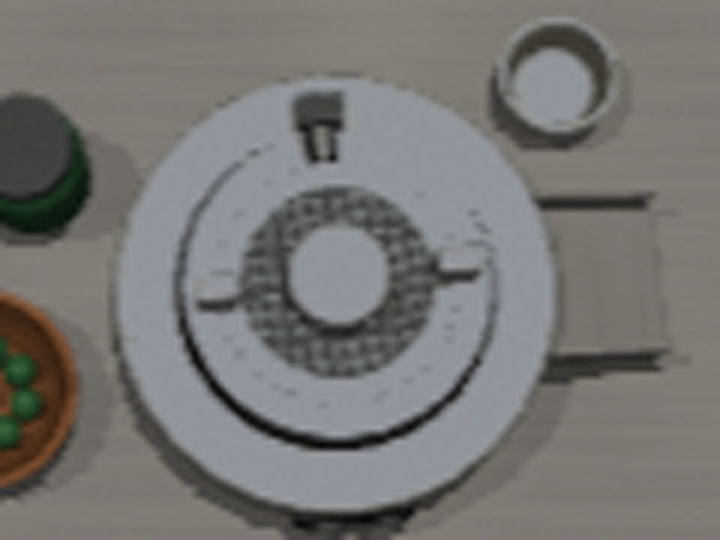

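In the top view the pin shows bright inside the dark notch at about (328,188), directly below the block. I'll measure how well it is centred.

Run:
```python
from meas2 import *
c=np.load('top4.npy',allow_pickle=True).item()
x0,y0,s=316,176,32
g=zoom(c,x0,y0,24,18,s); cv2.imwrite('pics/n4.png',cv2.cvtColor(g,cv2.COLOR_RGB2BGR))
print(c['pixels'][182:194,322:336].astype(int).sum(2)//3)
C=np.array([.578,-.0115])
# lug faces: dark near-side faces; each lug's -x base edge
gray=cv2.cvtColor(zoom(c,285,170,90,90,8),cv2.COLOR_RGB2GRAY)
for p,a,_ in blobs(gray<75,285,170,8,300):
    Q=onz(c,[p],.120)[0][:2];d=Q-C
    if .045<np.hypot(*d)<.09: print(p.round(1),a,Q.round(4),np.hypot(*d).round(4),np.degrees(np.arctan2(d[1],d[0])).round(1))
```

```text
[[149 122  76  66  66  66  66  67  66  69 119 148 150 150]
 [150 119  75  68  66  67  67  67  67  72 120 149 150 149]
 [150 127  80  61  66  66  68  67  69  79 122 149 150 150]
 [150 129  75  46  53  44  38  32  30  43 115 147 148 149]
 [149 128  76  29  30  78 105  80  51  61 117 147 149 149]
 [150 145 127  87  43  82 118  91  82 127 146 150 149 150]
 [150 149 134  89  34  81 121  96  67 125 150 149 150 150]
 [150 149 146 109  41  61 116 102  66 123 150 150 149 149]
 [149 150 149 117  51  53 115 106  54 118 150 149 149 150]
 [150 149 150 131  79  32  82  77  27 113 149 150 149 150]
 [150 149 149 147 116 117 142 142 140 145 149 150 149 150]
 [150 139 140 150 146 147 150 150 150 149 149 149 150 150]]
[327.4 184.6] 45.71875 [ 0.6664 -0.0009] 0.089 6.8
[348.5 210.1] 16.5 [ 0.5813 -0.0694] 0.058 -86.7
[312.8 214.8] 12.859375 [0.5658 0.0468] 0.0595 101.8
[326.4 232.6] 110.65625 [0.5078 0.0028] 0.0717 168.5
[342.6 218.9] 5.265625 [ 0.5525 -0.0501] 0.0463 -123.5
```

View pics/n4.png

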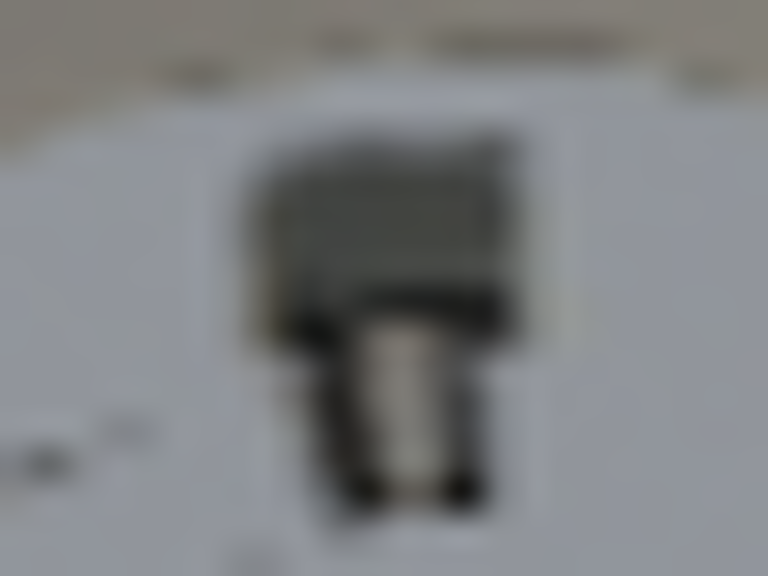

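```bash
cat > notch.py <<'E'
from h import *
def notch(c,rows=(187,188,189,190,191)):
    Cc=np.array([.578,-.0115])
    gy=cv2.cvtColor(c['pixels'],cv2.COLOR_RGB2GRAY).astype(float)
    for r in rows:
        xs=np.arange(321,336,.02); v=np.interp(xs,np.arange(640),gy[r])
        d=xs[v<95]; l,rr=d.min(),d.max()
        i=(xs>l+.8)&(xs<rr-.5); k=xs[i]; w=np.clip(v[i]-60,0,None); pk=(k*w).sum()/w.sum()
        A=onz(c,[[l,r],[rr,r],[(l+rr)/2,r]],.105)[:,:2]-Cc; P=onz(c,[[pk,r]],.092)[0,:2]-Cc
        a=lambda q:np.degrees(np.arctan2(q[1],q[0])).round(2)
        print(r,l.round(2),rr.round(2),pk.round(2),'width',np.hypot(*(A[0]-A[1])).round(4),'r',np.hypot(*P).round(3),'notch',a(A[2]),'pin',a(P))
if __name__=='__main__':
    import sys; notch(np.load(sys.argv[1],allow_pickle=True).item())
E
python3 notch.py top4.npy
```

```text
187 324.82 330.28 328.21 width 0.0182 r 0.087 notch 6.69 pin 4.88
188 324.9 330.48 328.25 width 0.0186 r 0.083 notch 6.66 pin 5.01
189 325.22 330.5 328.45 width 0.0176 r 0.08 notch 6.54 pin 4.74
190 325.34 330.62 328.46 width 0.0175 r 0.077 notch 6.54 pin 4.95
191 325.7 330.78 328.44 width 0.0169 r 0.073 notch 6.17 pin 5.25
```

The notch is at 6.5° and the pin at 5.0°. The 1.5° offset is about 2 mm of the 4.5 mm clearance. I'll nudge lug_a another 1.5° clockwise before pressing.

Run:
```python
from plan import *
for tr,z in ((.035,.23),(.035,.115),(.020,.115),(.018,.115)):
    xy,y=pushpose(94.5,tr); print(tr,z,*row([*xy,z],y))
```

```text
0.035 0.23 [115.7 212.3  16.2] [-0.    -0.001  0.027]
0.035 0.115 [115.6 212.3 131.2] [-0.    -0.001  0.027]
0.02 0.115 [130.6 212.7 131.2] [-0.    -0.001  0.027]
0.018 0.115 [132.6 212.8 131.3] [-0.    -0.001  0.027]
```

```bash
python3 -m crank '20 40 0 0 0 0.027 255;42 80 0 0 0 0.027 255;64 120 0 0 0 0.027 255;86 160 4 0 0 0.027 255;106 195 10 0 0 0.027 255;115 212 16 0 0 0.027 255;115 212 40 0 0 0.027 255;115 212 75 0 0 0.027 255;115 212 105 0 0 0.027 255;115 212 122 0 0 0.027 255;115 212 131 0 0 0.027 255;115 212 131 0 0 0.027 255;122 212 131 0 0 0.027 255;127 212 131 0 0 0.027 255;130 212 131 0 0 0.027 255;131 213 131 0 0 0.027 255;132 213 131 0 0 0.027 255;132.6 213 131 0 0 0.027 255;132.6 213 131 0 0 0.027 255'
python3 - <<'E'
from plan import *
xy,y=pushpose(94.5,.018); print(*row([*xy,.115],y))
E
```

```text
time: 13.12
tool_pos: [0.5539, 0.0522, 0.1142]
tcp_rot: [3.139, 0.121, -0.001]
wrist_force: [-2.3, -0.0, 1.3]
width: 0.003
[ 1.1 -0.6 -0.8] [ 0.     0.001 -0.002]
```

```bash
python3 -m crank '0.6 0 0 0 0 0 255;1.1 0 0 0 0 0 255;1.1 0 0 0 0 0 255;-8 0 0 0 0 0 255;-15 0 0 0 0 0 255;-15 0 -20 0 0 0 255;-15 0 -60 0 0 0 255;-15 0 -95 0 0 0 255;-35 -40 -120 0 0 0 255;-60 -90 -130 0 0 0 255;-85 -140 -130 0 0 0 255;-110 -190 -130 0 0 0 255;-125 -215 -130 0 0 0 255;-125 -215 -130 0 0 0 255'
python3 - <<'E'
from plan import *
from notch import notch
c=cam('top','top5.png');np.save('top5.npy',c,allow_pickle=True);notch(c)
g=cv2.imread('pics/top5.png')[165:255,275:395];cv2.imwrite('pics/top5z.png',cv2.resize(g,None,fx=6,fy=6,interpolation=cv2.INTER_CUBIC))
for z in (.25,.15,.137,.115): print(z,*row([*C,z],5))
E
```

```text
time: 14.88
tool_pos: [0.4119, 0.2581, 0.2443]
tcp_rot: [-3.139, -0.126, -0.001]
wrist_force: [0.7, -1.5, 0.6]
width: -0.004
187 325.34 330.82 327.95 width 0.0182 r 0.087 notch 5.5 pin 5.45
188 325.58 330.8 328.01 width 0.0174 r 0.084 notch 5.48 pin 5.55
189 325.94 330.78 328.27 width 0.0161 r 0.08 notch 5.31 pin 5.18
190 326.24 331.14 328.41 width 0.0163 r 0.077 notch 4.72 pin 5.07
191 326.24 331.2 328.64 width 0.0165 r 0.073 notch 4.87 pin 4.72
0.25 [143.6 281.   -5.5] [ 0.    -0.001 -0.008]
0.15 [143.5 281.   94.5] [ 0.    -0.001 -0.008]
0.137 [143.5 280.9 107.5] [ 0.    -0.001 -0.008]
0.115 [143.5 280.9 129.5] [ 0.    -0.001 -0.008]
```

View pics/top5z.png

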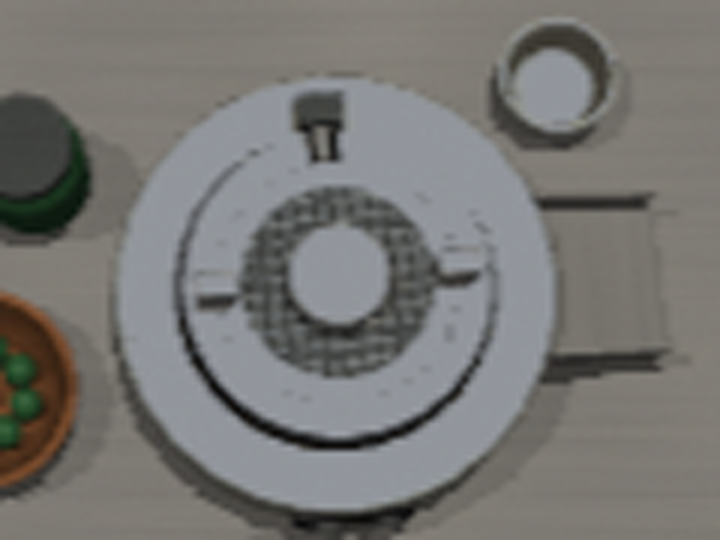

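The notch is now within about 0.3° of the pin, seen centred at about (328,188). Next I'll move over the hub.

```bash
python3 -m crank '24 47 -5 0 0 0 255;48 94 -5 0 0 0 255;72 140 -5 0 0 0 255;96 187 -5 0 0 0 255;120 234 -5 0 0 0 255;138 270 -5 0 0 0 255;143.5 281 0 0 0 0 255;143.5 281 30 0 0 0 255;143.5 281 60 0 0 0 255;143.5 281 82 0 0 0 255;143.5 281 96 0 0 0 255;143.5 281 101 0 0 0 255;143.5 281 101 0 0 0 255;143.5 281 101 0 0 0 255'
python3 -c "
from plan import *
print(*row([*C,.133],5))"
```

```text
time: 16.68
tool_pos: [0.5787, -0.0122, 0.1444]
tcp_rot: [3.139, 0.121, 0.003]
wrist_force: [-0.1, -0.0, -0.2]
width: -0.001
[-0.6 -0.8 11.4] [ 0.    -0.002 -0.01 ]
```

```bash
python3 -m crank '0 0 4 0 0 0 255;0 0 8 0 0 0 255;0 0 10 0 0 0 255;0 0 11 0 0 0 255;0 0 12 0 0 0 255;0 0 13 0 0 0 255;0 0 14 0 0 0 255;0 0 14 0 0 0 255'
```

```text
time: 17.68
tool_pos: [0.5777, -0.0121, 0.13]
tcp_rot: [-3.139, -0.121, 0.001]
wrist_force: [-2.8, 0.6, 4.8]
width: 0.0
```

```bash
python3 -m crank '0 0 1 0 0 0 255;0 0 2 0 0 0 255;0 0 3 0 0 0 255;0 0 4 0 0 0 255;0 0 5 0 0 0 255;0 0 5 0 0 0 255'
```

```text
time: 18.42
tool_pos: [0.5777, -0.0122, 0.1251]
tcp_rot: [-3.139, -0.121, 0.001]
wrist_force: [-3.2, 1.0, 5.1]
width: 0.003
```

It has gone past the 2 mm stop at a steady 5 N or so, which means the notch is passing over the pin. I'll continue.

```bash
python3 -m crank '0 0 1 0 0 0 255;0 0 2 0 0 0 255;0 0 3 0 0 0 255;0 0 4 0 0 0 255;0 0 4 0 0 0 255'
```

```text
time: 19.05
tool_pos: [0.5777, -0.0121, 0.1211]
tcp_rot: [-3.139, -0.121, 0.001]
wrist_force: [-2.9, 1.2, 6.3]
width: -0.002
```

```bash
python3 -m crank '0 0 0.5 0 0 0 255;0 0 1 0 0 0 255;0 0 1.5 0 0 0 255;0 0 1.5 0 0 0 255'
```

```text
time: 19.55
tool_pos: [0.5776, -0.0122, 0.121]
tcp_rot: [3.139, 0.121, -0.001]
wrist_force: [-6.8, 0.3, 12.4]
width: 0.003
```

The force rose to 12 N with no further motion at z = 0.121, so it has bottomed out. I'll press a little more to confirm, then leave and look.

```bash
python3 -m crank '0 0 0.5 0 0 0 255;0 0 1 0 0 0 255;0 0 1 0 0 0 255'
python3 -m crank '0 0 -3 0 0 0 255;0 0 -12 0 0 0 255;0 0 -40 0 0 0 255;0 0 -80 0 0 0 255;-10 -20 -110 0 0 0 255;-35 -65 -125 0 0 0 255;-60 -115 -125 0 0 0 255;-85 -165 -125 0 0 0 255;-110 -215 -125 0 0 0 255;-135 -265 -125 0 0 0 255;-143 -281 -125 0 0 0 255;-143 -281 -125 0 0 0 255;-143 -281 -125 0 0 0 255'
python3 - <<'E'
from plan import *
from meas2 import run
c=cam('top','top6.png');cs=cam('side','side6.png')
run(c,.083)
for n,bx in(('top',(245,165,150,95)),('side',(275,170,120,90))):
    a=cv2.imread(f'pics/{n}6.png')[bx[1]:bx[1]+bx[3],bx[0]:bx[0]+bx[2]]
    cv2.imwrite(f'pics/{n}6z.png',cv2.resize(a,None,fx=5,fy=5,interpolation=cv2.INTER_CUBIC))
for z in(.133,.121): print(z,proj(cs,[[*C,z]]))
E
```

```text
time: 19.92
tool_pos: [0.5777, -0.0122, 0.121]
tcp_rot: [3.139, 0.121, -0.001]
wrist_force: [-9.2, -0.4, 18.1]
width: -0.002
time: 21.55
tool_pos: [0.4144, 0.2561, 0.2427]
tcp_rot: [3.139, 0.119, 0.0]
wrist_force: [-0.3, 0.0, -0.6]
width: 0.001
housing [ 0.5783 -0.0115  0.1219] 0.0004
blob [367.  179.3] as hub [ 0.6841 -0.1316  0.0201] 0.0008
blob [330.9 210.8] as hub [ 0.579  -0.0121  0.0267] 0.0006
dark [327.8 185.4] 54.2 [ 0.6684 -0.0027] r 0.0906 ang 5.6
dark [325.2 199.9] 9.8 [0.619  0.0061] r 0.0443 ang 23.4
dark [340.6 204.1] 7.6 [ 0.6049 -0.0449] r 0.0427 ang -51.5
dark [323.3 203.4] 8.7 [0.6072 0.0124] r 0.0375 ang 39.6
dark [348.6 211.6] 15.7 [ 0.5796 -0.0711] r 0.0596 ang -88.7
dark [325.1 232.6] 93.5 [0.51   0.0067] r 0.0706 ang 165.1
dark [329.3 218.5] 39.9 [ 0.5566 -0.0074] r 0.022 ang 169.2
dark [310.7 215.6] 8.1 [0.5665 0.0542] r 0.0667 ang 100.1
dark [337.2 223.8] 6.4 [ 0.5391 -0.0333] r 0.0448 ang -150.9
dark [322.8 247.5] 210.0 [0.4615 0.0141] r 0.1196 ang 167.6
0.133 [[324.94198126 204.95920775]]
0.121 [[324.99577689 207.74028534]]
```

View pics/side6z.png

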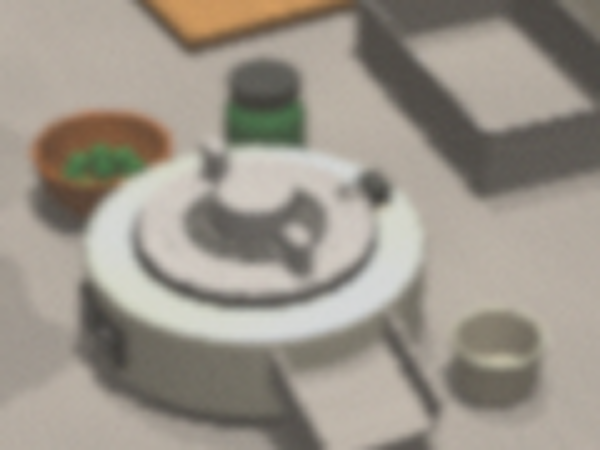

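View pics/top6z.png

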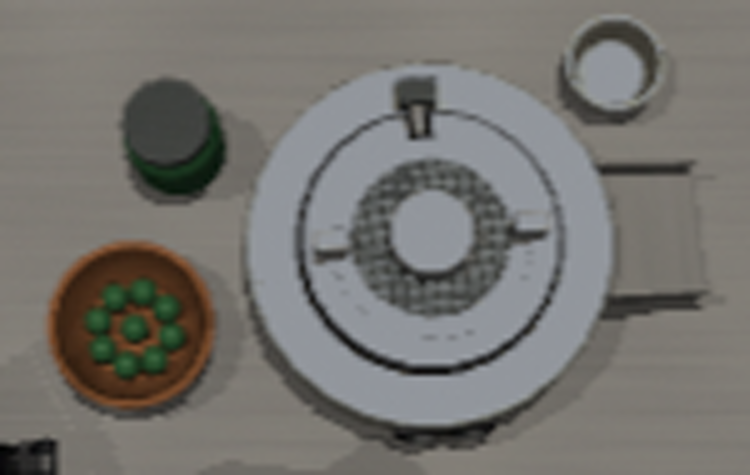

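The side view shows the disc sitting low and level, with only a thin gap at the rim. Its hub centre is at about (326,207), where the projection for z = 0.121 gives (325.0,207.7). The top view shows a uniform rim gap, with the pin inside the notch at about (329,189). The bowl, jar and ramekin haven't moved, so I'm handing the job in.

```bash
python3 -c "
from h import *
print(job.finish_job())"
```

```text
the job is handed in; nothing more can be done
None
```

The job is handed in: the dicing disc is turned so its notch is over the pin, and it is pressed fully home. It took about 22 s of the 51 s allowed.

- **Turning:** I pushed lug_a about 90° clockwise with the shut fingertips. The first push left the notch 1.5° short, so I nudged it again. After that, five measurements across the notch put it within about 0.35° of the pin, with 3.3° of clearance available.
- **Pressing:** The hub went down at about 5–6 N. It stopped at z = 0.121 m, the home height, and did not move further when I pressed up to 18 N (about 20 N in all, counting a sideways part). It went well past the 2 mm where the pin would have stopped a misaligned disc.
- **Last checks:** With the arm clear, the top view shows an even gap round the rim and the pin inside the notch. In the side view the hub is within about 1 pixel of where it should be when home.
- **Bystanders:** The jar, bowl and ramekin looked unmoved in the close-up views. I did not check the spare disc, spatula or pepper mill in the last pictures, but the arm never went near the spatula or mill, and stayed well above the table on the spare disc's side.
- **Disagreements:** None of the last checks failed. The hub centre measured in the top view differed by about 1 mm from the machine axis, within the 2 mm calibration.

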